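# Park the camera slider on its home switch

## Robot

A 7-joint arm with a two-finger parallel gripper is mounted at the origin on the work surface. World frame = base frame: x ahead of the robot, y to its left, z up, the work surface at z = 0. Lengths are in m, angles in degrees, forces in N, time in s.
With the tool pointing down it reaches from about 0.425 to 1.025 m from the base axis. Payload 9.4 kg.
Tool frame: the origin (TCP) lies at the very end of the fingers, on their centre line; the grasp point (between the pads) lies 19 mm behind it; z points along the fingers, y is the line along which they close (so a half turn about z gives the same grasp; the last joint's range is limited). The gripper opens to 85 mm and grips with 20 to 120 N. Pads are 22 mm wide; open, the fingers measure 114 mm over their backs; the gripper's body (76 mm by 85 mm) begins 54 mm behind the grasp point. The pads swing forward as they close: fully open they stand 13 mm farther back than shut.
Start: joints at [69.861, 34.337, -0.143, 91.639, 0.103, 54.024, -4.572], TCP at [0.197, -0.698, 0.231] pointing down, gripper open.
Joint ranges: [-147.43, 147.43], [-19.82, 112.94], [-74.19, 73.91], [6.32, 146.72], [-59.91, 239.91], [6.04, 106.73], [-150.56, 150.56]. Speed limits (degrees/s): [127.2, 127.2, 172.46, 172.46, 180, 180, 180].

## Interface

Orientations are given as [roll, pitch, yaw] about the fixed x, y, z axes, in that order (R = Rz(yaw) Ry(pitch) Rx(roll)).
In Python, from cell import get_obs, capture, sign_off, search_frame, mark_of gives the robot as it stands.
- The arm moves only by the shell command python3 -m pendant 'ROWS' [OPENING] [FORCE]. ROWS is JSON, a list of rows, each a list of 2 entries, a list of its own where there are three numbers: the shift along the tool's x, y, z in mm, then the turn about the tool's z in degrees. In form: [[[tx, ty, tz], turn], ...]. A call has 1 to 10 rows; each row is the pose to reach, as a shift and turn from the pose commanded when the call began, along the tool's axes at that moment; what a row does not reach only later rows make up. A row lasts 1/12 s, in which the tool goes at most 41.7 mm and 7.16 degrees, less where a joint would pass 70% of its speed; a pose out of reach is approached as far as the arm can. A call with a gripper value outside its range is refused whole. OPENING is the closure, from 0 (fully open) to 1 (shut), set as the call begins (- or left out, the last holds). The fingers move at their own pace and stop on an object; FORCE is the grip in N (left out, the last holds). Time passes only in rows, so rows that repeat a pose let the fingers close. It gives the time, the measured TCP pose, the force, the opening and the grip force at its end, in the units of the state.
- get_obs(): the state, without advancing time (a new reading comes with each control period).
- capture(name): name is "side" or "top" or "wrist"; returns a dict with "color" (420x560x3 uint8, red, green, blue), "range_z" (420x560 float32, m along the optical axis (not along the pixel's ray), 0 where there is no reading), "fx", "fy", "cx", "cy" (pixels), "R" (3x3) and "t" (3): a world point X has camera coordinates R X + t. Camera axes: x right, y down, z forward; pixel columns grow to the right and rows downward; lengths in m; the calibration is good to about 2 mm. A picture is of the moment at which its call begins.
- sign_off(): hands the job in; it is judged then, once.
Trained networks look in a picture, given as the dict that the camera call returned (one of the last four; its "shot" number tells which), for a name from the list of things; names that differ only in an ending like _2 or _b are one class to them, and where a whole thing is asked for, a point or a joint stands for the part that bears it (a point fixed in the world has none). Each returns a list of dicts, best first, with "confidence" (0 to 1); they miss things now and then, are a little off and sometimes report something else, mostly with a low value. They report only what shows in the picture. A call takes as long as a camera call. They do not tell look-alikes from the thing itself.
- search_frame(label, picture): "rect" ([centre column, centre row, width, height] in pixels, round what is visible of it).
- mark_of(label, picture): "at" ([column, row] in pixels: a listed point, or the origin of a listed thing).
The state is a dict: "t": time; "joint_pos": joint angles; "dq": joint speeds; "tau": joint torques, N m; "ee_pos": TCP position; "ee_rot": TCP orientation; "force": force on the tool from outside, world axes, zero at the start; "moment": the same for the moment, N m; "opening": opening from 0.0 (shut) to 1.0 (fully open); "grasp_force": force on a finger pad.
Only numpy, scipy, OpenCV 4.12 (cv2) and the standard library are available. Lean on these libraries where they do the work, as an engineer would, in place of code of your own. Each camera call takes 0.05 s, during which the arm holds its last target. There are 200 camera calls.

## Task

Park the camera slider for the night. First take the silver teleconverter off the rail and set it down gently, without dropping it, standing upright in the free half of the grey tray beside the filter; then slide the carriage along the rail to its home end until the roller-lever switch there just clicks, and leave it standing there with the switch held clicked, without pushing the lever on into its overtravel. Leave the filter, the blower, the level and the zoom lens where they are.

Things in the scene. Friction and masses are not known exactly. Their poses are not given: they have to be found in the camera images.
- slider: Motorised camera slider, fixed: flat black rail 70 mm wide, 600 mm long along its own y, top 54 mm up, between aluminium end plates at y = +-300 mm (110 mm wide, 58 mm high). Gear motor at the -y end; the +y end is home. Origin: on the shelf under the rail's middle; x across the rail
- home_bracket (a point): On the slotted bracket at the home end: rail centre line, 61 mm up, slider y = 270 mm. The snap switch (dark brown, 50 x 24 x 18 mm) is bolted on it, its centre anywhere from 12 mm short of this point to 14 mm beyond along y: not measured. Its 50 mm lever leans towards the carriage; the front of its white 13 mm roller stands 42 mm nearer the carriage than the switch's centre, 64 to 76 mm up
- carriage (a joint): Carriage position along the rail, m, growing towards the home end; at 0 its middle is at slider y = -160 mm. Silver plate 112 mm across x 100 mm along, 61 to 77 mm up; its front edge, 50 mm ahead of its middle, meets the roller. It slides with a steady drag of about 6.5 N (plus 6 N per m/s) and stays where it is left, also against the pressed lever
- clamp_top (a point): Top centre of the black quick-release clamp on the ball head, 152 mm up, over the carriage's middle. The clamp is a block 62 mm across the rail x 40 mm along it x 22 mm high: pinch it on its 40 mm to move the carriage. Below it a 35 mm ball and a 44 mm round base (top 103 mm up); a red knob stands out of its -x face
- lever (a joint): Roller lever, rad: 0 free, 0.36 flat; roller travel 50 mm x (sin 0.4 - sin(0.4 - angle)). It resists the carriage with about 4 N at first touch, rising to about 9 N after 7 mm (0.15 rad), then gives way to about 3 N within the next 2 to 3 mm: that fall is the click. The switch is made from 0.175 rad (8.3 mm) on; the force then creeps up to 4 N; past 0.295 rad (14.2 mm) it is in its overtravel
- teleconverter: Silver teleconverter, an upright cylinder 60 mm in diameter and 50 mm high with a black rubber band, 0.23 kg, standing on the rail between the carriage and the home end. Origin: centre of its underside
- tray: Grey felt-lined tray, fixed, outside 118 mm (x) x 210 mm (y), walls 4 mm thick and 16 mm high, inner floor 5 mm up. Origin: centre of its underside. The filter lies in its +y half; the middle of the free half is at y = -53 mm
- uv_filter: Glass UV filter in a black ring, 77 mm in diameter, 8 mm thick, lying flat in the tray's +y half. Origin: centre of its underside
- blower: Teal silicone blower standing upright, 63 mm in diameter, 137 mm high with its nozzle. Origin: centre of its underside
- hot_shoe_level: Small grey hot-shoe level with green vials, 28 x 28 x 35 mm, on the shelf. Origin: centre of its underside
- zoom_lens: Black zoom lens standing upright with its cap on, 81 mm in diameter, 116 mm high, beside the home end. Origin: centre of its underside
Things that resemble listed ones, but are neither listed nor needed, are in the scene too. What is shaped like the teleconverter but purple or red is not meant. There is more than one size of the tray; the job needs the middle-sized.

How it is judged:
By the outcome, as a careful person would: the job done as asked, in the order asked, and still so for the second after the job is handed in, with the robot touching nothing.
It also fails if it takes over 72 s, if anything falls off the work surface, if the arm or the gripper's body presses on something with over 40 N, if the wrist force passes 120 N, or if a joint passes its speed limit or range.

## Working session

There is one attempt and no reset: what is moved stays moved. The work goes in short steps, Python scripts to look and compute and a shell command to move; the robot and the scene stay as the last step left them, time stands still between calls to the robot, and variables do not carry over. Pictures are saved under pics/ and viewed, at most 11 in all, crops included, and the job is handed in when it is done.

```bash
mkdir -p pics
cat > h.py <<'E'
import numpy as np, cv2
from cell import *
def world(p,u,v,z=None):
    """pixel->world; by depth, or by intersecting plane z"""
    R=np.array(p["R"]);t=np.array(p["t"])
    d=np.array([(u-p["cx"])/p["fx"],(v-p["cy"])/p["fy"],1.])
    if z is None:
        r=p["range_z"][int(round(v)),int(round(u))]; return R.T@(d*r-t)
    c=-R.T@t; w=R.T@d; return c+w*(z-c[2])/w[2]
def cloud(p):
    v,u=np.mgrid[0:420,0:560]; r=p["range_z"]
    P=np.stack([(u-p["cx"])/p["fx"]*r,(v-p["cy"])/p["fy"]*r,r],-1)
    return (P-np.array(p["t"]))@np.array(p["R"])
def save(p,n): cv2.imwrite(f"pics/{n}.png",p["color"][:,:,::-1])
E
python3 - <<'E'
from h import *
o=get_obs(); print({k:np.round(v,3) for k,v in o.items()})
for n in("top","side"):
    p=capture(n); save(p,n+"0"); print(n, np.round(-np.array(p["R"]).T@p["t"],3))
    for l in["slider","home_bracket","carriage","clamp_top","teleconverter","tray","uv_filter","blower","hot_shoe_level","zoom_lens"]:
        try:m=[(np.round(a["at"]).tolist(),round(a["confidence"],2),np.round(world(p,*a["at"]),3).tolist()) for a in mark_of(l,p)[:4]]
        except Exception as e:m=e
        print(l,m)
E
```

```text
{'t': np.float64(0.0), 'joint_pos': array([69.861, 34.386, -0.147, 91.681,  0.103, 54.025, -4.572]), 'dq': array([ 0.047, -0.104,  0.016,  0.014,  0.007,  0.171, -0.078]), 'tau': array([-1.0000e-03, -7.7646e+01,  1.5650e+00, -2.5801e+01,  1.2000e-02,
        9.0000e-03,  0.0000e+00]), 'ee_pos': array([ 0.197, -0.697,  0.23 ]), 'ee_rot': array([-1.79909e+02,  8.00000e-03,  1.57480e+01]), 'force': array([ 0.707,  1.44 , -0.041]), 'moment': array([-0.005,  0.04 , -0.019]), 'grasp_force': np.float64(0.0), 'opening': np.float64(1.001)}
top [0.369 0.035 1.125]
slider [([320.0, 166.0], 0.57, [0.645, -0.063, 0.055])]
home_bracket [([228.0, 168.0], 0.86, [0.641, 0.188, 0.074])]
carriage it knows: blower, clamp_top, home_bracket, hot_shoe_level, slider, teleconverter, tray, uv_filter, zoom_lens
clamp_top [([378.0, 147.0], 0.86, [0.662, -0.2, 0.157])]
teleconverter [([305.0, 163.0], 0.9, [0.64, -0.019, 0.107]), ([350.0, 120.0], 0.62, [0.771, -0.15, 0.057]), ([301.0, 128.0], 0.56, [0.757, -0.015, 0.047])]
tray [([306.0, 234.0], 0.86, [0.46, -0.021, 0.01]), ([213.0, 322.0], 0.79, [0.227, 0.242, 0
[... 542 characters left out ...]
oom_lens
clamp_top [([310.0, 147.0], 0.85, [0.662, -0.194, 0.153])]
teleconverter [([269.0, 200.0], 0.89, [0.628, -0.001, 0.077]), ([237.0, 198.0], 0.88, [0.756, 0.01, 0.028]), ([268.0, 182.0], 0.78, [0.66, -0.027, 0.106])]
tray [([311.0, 360.0], 0.91, [0.234, 0.258, 0.007]), ([319.0, 248.0], 0.84, [0.451, -0.005, 0.011]), ([415.0, 244.0], 0.61, [0.291, -0.191, 0.01])]
uv_filter [([306.0, 257.0], 0.86, [0.446, 0.046, 0.012]), ([210.0, 233.0], 0.64, [0.614, 0.205, 0.08])]
blower [([402.0, 197.0], 0.84, [0.431, -0.341, 0.022]), ([318.0, 244.0], 0.36, [0.467, -0.018, 0.008])]
hot_shoe_level [([214.0, 310.0], 0.77, [0.464, 0.316, 0.013])]
zoom_lens [([145.0, 337.0], 0.72, [0.475, 0.469, 0.043])]
```

View pics/top0.png

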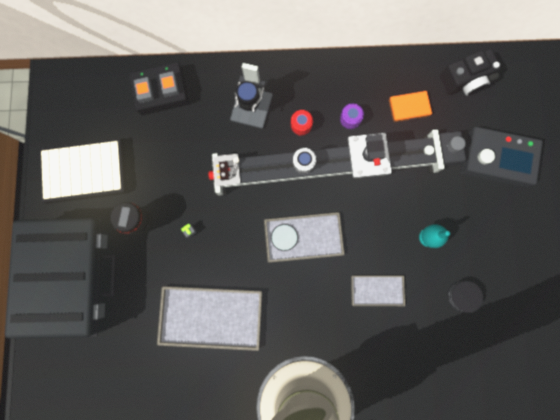

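View pics/side0.png

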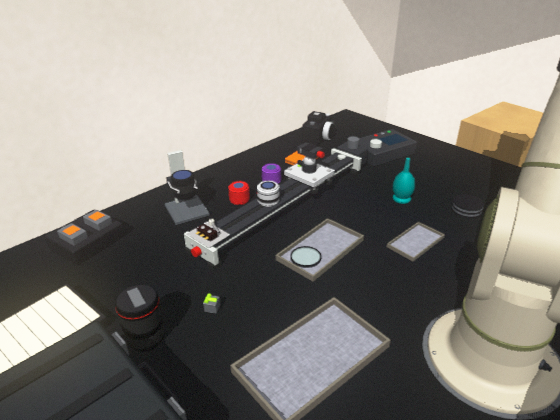

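Top view: candidates for the teleconverter are silver with a band on the rail (304,159), red (301,122) and purple (352,115), the last two standing behind the rail. Trays are large (211,318), middle (304,237) with the filter in it (285,237), and small (378,291). I choose the silver one and the middle tray. In the side view the silver one is at (268,193), and the roller switch is on the bracket at (208,233).

Run:
```python
from h import *
p=capture("top"); W=cloud(p); c=p["color"].astype(int)
x,y,z=W[...,0],W[...,1],W[...,2]
# teleconverter top
m=(abs(z-.104)<.008)&(np.hypot(x-.637,y+.02)<.05); q=W[m]
(cu,r)=cv2.minEnclosingCircle(q[:,:2].astype(np.float32)); print("tele",cu,r,q.mean(0),m.sum())
# carriage plate
m=(abs(z-.077)<.006)&(np.hypot(x-.655,y+.2)<.09); print("plate",cv2.minAreaRect(W[m][:,:2].astype(np.float32)),m.sum())
m=(abs(z-.152)<.008)&(np.hypot(x-.655,y+.2)<.09); print("clamp",cv2.minAreaRect(W[m][:,:2].astype(np.float32)),W[m].mean(0))
# rail
m=(abs(z-.054)<.006)&(abs(x-.645)<.12)&(abs(y+.06)<.34); q=W[m][:,:2].astype(np.float32); print("rail",cv2.minAreaRect(q),m.sum())
# tray rim
m=(z>.011)&(z<.022)&(abs(x-.46)<.09)&(abs(y+.02)<.14); print("tray",cv2.minAreaRect(W[m][:,:2].astype(np.float32)),m.sum())
m=(z>.04)&(abs(x-.64)<.09)&(y>.08)&(y<.3)
# endplates bright
b=(c.min(-1)>140)&(z>.04)&(z<.07)&(abs(x-.65)<.12)
for lo,hi in((.1,.3),(-.45,-.3)):
    k=b&(y>lo)&(y<hi); print("end",cv2.minAreaRect(W[k][:,:2].astype(np.float32)) if k.sum()>4 else 0,k.sum())
a=cv2.resize(p["color"][130:210,200:420],None,fx=3.6,fy=3.6,interpolation=cv2.INTER_CUBIC); cv2.imwrite("pics/crop1.png",a[:,:,::-1])
```

```text
tele (0.6532731652259827, -0.018553491681814194) 0.030097153037786484 [ 0.6518989  -0.01801685  0.10506619] 389
plate ((0.6669408082962036, -0.1954604685306549), (0.112964928150177, 0.10075797885656357), 4.201276779174805) 939
clamp ((0.659008800983429, -0.19603563845157623), (0.0785408690571785, 0.041811030358076096), 3.7363312244415283) [ 0.66207033 -0.19489023  0.15299659]
rail ((0.6849269866943359, -0.07512643933296204), (0.16859836876392365, 0.6424269676208496), 4.1264142990112305) 3845
tray ((0.4536944031715393, -0.012639664113521576), (0.11831138283014297, 0.21007345616817474), 3.988816499710083) 728
end ((0.645593523979187, 0.17652350664138794), (0.1090548187494278, 0.12747864425182343), 13.916350364685059) 558
end ((0.6852980256080627, -0.3558121621608734), (0.09574419260025024, 0.10748608410358429), 82.00321197509766) 383
```

View pics/crop1.png

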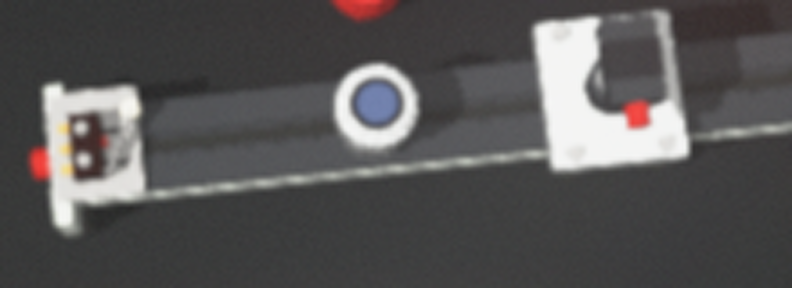

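The crop shows the silver ring with its blue-grey glass at (375,103), standing alone on the rail. The carriage and clamp are at right (615,90) and the switch at left (95,145). Measured sizes match: 30 mm radius, plate 113×101, tray 118×210, top at 105 mm. Now reaching.

```bash
python3 -m pendant '[[[15,-13,0],1],[[45,-38,0],3],[[76,-65,0],5],[[107,-91,0],7],[[138,-117,0],9],[[169,-144,0],10],[[200,-170,0],11],[[231,-196,0],11.6],[[262,-223,0],11.6],[[293,-249,0],11.6]]' 0 40
python3 - <<'E'
from h import *
o=get_obs(); print(o["ee_pos"],o["ee_rot"])
R=cv2.Rodrigues(np.array([0,0,0.]))[0]
from scipy.spatial.transform import Rotation as S
print(1000*S.from_euler("xyz",o["ee_rot"],degrees=True).as_matrix().T@(np.array([.653,-.019,.2])-o["ee_pos"]))
E
```

```text
t: 1.88
ee_pos: [0.412, -0.3768, 0.2315]
ee_rot: [180.0, -0.0, 4.1]
force: [0.6, -0.1, -0.7]
opening: 1.004
grasp_force: 0.0
[ 0.41195731 -0.37682667  0.23154636] [ 1.79983596e+02 -2.10235569e-02  4.13599463e+00]
[ 266.21124982 -339.51884047   31.54683695]
```

```bash
python3 -m pendant '[[[16,-20,0],0],[[40,-52,0],0],[[65,-84,0],0],[[90,-116,0],0],[[115,-148,5],0],[[140,-180,10],0],[[165,-212,15],0],[[190,-244,20],0],[[213,-274,25],0],[[234,-300,31],0]]'
python3 -m pendant '[[[18,-22,0],0],[[28,-34,0],0],[[32,-39,0],0],[[32,-39,0],0]]'
python3 - <<'E'
from h import *
p=capture("wrist"); save(p,"w1"); W=cloud(p)
x,y,z=W[...,0],W[...,1],W[...,2]
m=(abs(z-.104)<.006)&(np.hypot(x-.653,y+.019)<.045); q=W[m]
print(cv2.minEnclosingCircle(q[:,:2].astype(np.float32)),q.mean(0),m.sum(),get_obs()["ee_pos"])
E
```

```text
t: 2.72
ee_pos: [0.6242, -0.0596, 0.2003]
ee_rot: [-180.0, -0.1, 4.2]
force: [0.3, -0.4, -0.1]
opening: 1.003
grasp_force: 0.0
t: 3.05
ee_pos: [0.6523, -0.0206, 0.2002]
ee_rot: [180.0, -0.0, 4.2]
force: [-0.1, -0.4, -0.1]
opening: 1.006
grasp_force: 0.0
((0.6514267921447754, -0.015839241445064545), 0.03019792027771473) [ 0.65382039 -0.01566907  0.10381326] 3848 [ 0.6515398  -0.02235286  0.20030542]
```

View pics/w1.png

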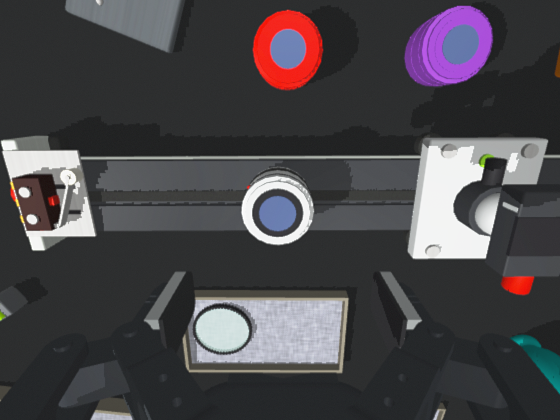

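The wrist view shows the silver converter at (277,210), centred between the fingers. The roller is at (69,178), the carriage at (480,200) and the filter in the tray at (222,328). Nothing is in the way of the fingers, so I descend and grasp.

```bash
python3 -m pendant '[[[0,-3,15],0],[[0,-3,40],0],[[0,-3,65],0],[[0,-3,88],0],[[0,-3,106],0],[[0,-3,118],0],[[0,-3,125],0],[[0,-3,128],0],[[0,-3,128],0],[[0,-3,128],0]]'
python3 -m pendant '[[[0,0,0],0],[[0,0,0],0],[[0,0,0],0],[[0,0,0],0],[[0,0,0],0],[[0,0,0],0],[[0,0,0],0],[[0,0,0],0]]' 1 40
```

```text
t: 3.93
ee_pos: [0.6522, -0.0187, 0.0732]
ee_rot: [180.0, -0.1, 4.1]
force: [0.4, 0.6, -0.0]
opening: 1.0
grasp_force: 0.0
t: 4.6
ee_pos: [0.6523, -0.0181, 0.0734]
ee_rot: [180.0, -0.1, 4.2]
force: [-1.4, 0.9, 6.1]
opening: 0.693
grasp_force: 42.2
```

```bash
python3 -m pendant '[[[0,0,-5],0],[[0,0,-15],0],[[0,0,-30],0],[[0,0,-48],0],[[0,0,-60],0],[[0,0,-66],0],[[0,0,-66],0],[[0,0,-66],0]]'
python3 - <<'E'
from h import *
o=get_obs(); print(o["ee_pos"],o["force"],o["grasp_force"])
from scipy.spatial.transform import Rotation as S
print(1000*S.from_euler("xyz",o["ee_rot"],degrees=True).as_matrix().T@(np.array([.4574,-.0655,.11])-o["ee_pos"]))
p=capture("wrist"); W=cloud(p); x,y,z=W[...,0],W[...,1],W[...,2]
m=(abs(z-.164)<.015)&(np.hypot(x-.653,y+.019)<.045); q=W[m]
print(q.mean(0), np.percentile(q[:,2],[10,50,90]), m.sum()); save(p,"w2")
E
```

```text
t: 5.27
ee_pos: [0.6517, -0.0183, 0.1384]
ee_rot: [180.0, -0.0, 4.1]
force: [0.1, -0.2, -2.1]
opening: 0.687
grasp_force: 43.5
[ 0.65166255 -0.01828953  0.13838332] [ 0.07576244 -0.19260402 -2.06307154] 43.4582644701004
[-197.17771615   33.03399847   28.32105684]
[ 0.65787229 -0.01722123  0.16744872] [0.15975027 0.1691549  0.17086749] 16653
```

View pics/w2.png

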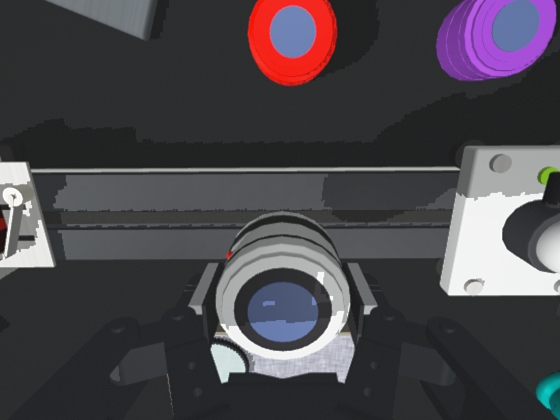

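It is held upright and level between the pads, with its glass at (283,310), so I carry it to the tray.

```bash
python3 -m pendant '[[[-8,1,0],0],[[-28,5,0],0],[[-55,9,0],0],[[-85,14,0],0],[[-115,19,0],0],[[-145,24,10],0],[[-170,29,20],0],[[-188,32,35],0],[[-197,33,50],0],[[-197,33,60],0]]'
python3 -m pendant '[[[0,0,10],0],[[0,0,20],0],[[0,0,29],0],[[0,0,36],0],[[0,0,40],0],[[0,0,42],0],[[0,0,42],0],[[0,0,42],0]]'
python3 - <<'E'
from h import *
o=get_obs(); print(o["ee_pos"],o["force"])
p=capture("top"); W=cloud(p); x,y,z=W[...,0],W[...,1],W[...,2]
m=(z>.011)&(z<.022)&(abs(x-.46)<.09)&(abs(y+.02)<.14); print("tray",cv2.minAreaRect(W[m][:,:2].astype(np.float32)))
p=capture("wrist"); W=cloud(p); x,y,z=W[...,0],W[...,1],W[...,2]
m=(z>.04)&(z<.08)&(np.hypot(x-.457,y+.0655)<.04); print(np.median(W[m],0)); save(p,"w3")
E
```

```text
t: 6.15
ee_pos: [0.4535, -0.0662, 0.0771]
ee_rot: [-180.0, 0.2, 4.1]
force: [0.5, -0.2, -1.8]
opening: 0.689
grasp_force: 43.5
t: 6.82
ee_pos: [0.4577, -0.0655, 0.0364]
ee_rot: [180.0, -0.0, 4.1]
force: [0.5, -0.2, -2.8]
opening: 0.691
grasp_force: 43.5
[ 0.4576756  -0.06547998  0.03639245] [ 0.47020001 -0.21410852 -2.76994188]
tray ((0.44964444637298584, 0.043283216655254364), (0.11782387644052505, 0.09785080701112747), 3.937089443206787)
[ 0.46595015 -0.06442557  0.06744768]
```

View pics/w3.png

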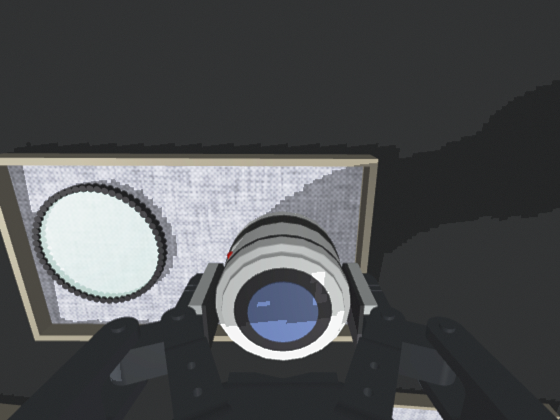

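The converter hangs over the middle of the free half, clear of the filter (103,243) and the walls. I lower it slowly.

```bash
python3 -m pendant '[[[0,0,2],0],[[0,0,4],0],[[0,0,6],0],[[0,0,8],0],[[0,0,9],0],[[0,0,10],0],[[0,0,10],0]]'
python3 -m pendant '[[[0,0,0.5],0],[[0,0,1],0],[[0,0,1.5],0],[[0,0,2],0],[[0,0,2],0]]'
```

```text
t: 7.5
ee_pos: [0.4575, -0.0654, 0.026]
ee_rot: [-180.0, 0.0, 4.1]
force: [-0.4, -0.2, -1.9]
opening: 0.691
grasp_force: 43.5
t: 7.92
ee_pos: [0.4576, -0.0654, 0.0242]
ee_rot: [-180.0, 0.0, 4.1]
force: [0.1, -0.6, -2.8]
opening: 0.692
grasp_force: 43.5
```

```bash
python3 -m pendant '[[[0,0,0.3],0],[[0,0,0.6],0],[[0,0,0.9],0],[[0,0,1],0],[[0,0,1],0]]'
```

```text
t: 8.33
ee_pos: [0.4576, -0.0654, 0.0233]
ee_rot: [180.0, 0.0, 4.1]
force: [-0.2, -0.2, -0.3]
opening: 0.689
grasp_force: 43.7
```

```bash
python3 -m pendant '[[[0,0,0.4],0],[[0,0,0.6],0],[[0,0,0.6],0]]'
python3 -m pendant '[[[0,0,0.6],0],[[0,0,0.6],0],[[0,0,0.6],0],[[0,0,0.6],0],[[0,0,0.6],0],[[0,0,0.6],0]]' 0.1
```

```text
t: 8.58
ee_pos: [0.4576, -0.0654, 0.0232]
ee_rot: [180.0, -0.0, 4.2]
force: [-2.0, 1.0, 12.0]
opening: 0.685
grasp_force: 45.0
t: 9.08
ee_pos: [0.4576, -0.0655, 0.022]
ee_rot: [-180.0, 0.0, 4.1]
force: [0.2, 0.1, -0.4]
opening: 0.901
grasp_force: 0.0
```

```bash
python3 -m pendant '[[[0,0,-5],0],[[0,0,-20],0],[[0,0,-45],0],[[0,0,-75],0],[[0,0,-110],0],[[0,0,-145],0],[[15,11,-175],0],[[40,29,-195],0],[[70,51,-205],0],[[100,73,-205],0]]' 0
python3 -m pendant '[[[30,22,0],0],[[60,43,0],0],[[82,60,0],0],[[94,69,0],0],[[99,72,0],0],[[99,72,0],0],[[99,72,0],0]]'
python3 - <<'E'
from h import *
o=get_obs(); print(o["ee_pos"],o["force"])
p=capture("top"); save(p,"top2"); W=cloud(p); x,y,z=W[...,0],W[...,1],W[...,2]
m=(z>.045)&(z<.07)&(np.hypot(x-.457,y+.0655)<.05); print("tele",cv2.minEnclosingCircle(W[m][:,:2].astype(np.float32)),np.median(W[m],0))
p=capture("wrist"); W=cloud(p); x,y,z=W[...,0],W[...,1],W[...,2]
m=(abs(z-.152)<.006)&(np.hypot(x-.667,y+.195)<.06); print("clamp",cv2.minAreaRect(W[m][:,:2].astype(np.float32)),W[m].mean(0)); save(p,"w4")
E
```

```text
t: 9.92
ee_pos: [0.5646, -0.1319, 0.2311]
ee_rot: [179.9, -0.3, 4.2]
force: [1.1, 1.2, 0.6]
opening: 0.998
grasp_force: 0.0
t: 10.5
ee_pos: [0.6656, -0.195, 0.2268]
ee_rot: [-180.0, 0.1, 4.2]
force: [0.1, -0.4, 0.6]
opening: 0.996
grasp_force: 0.0
[ 0.66560589 -0.19496781  0.22682678] [ 0.09926004 -0.3778021   0.61602038]
tele ((0.4591187536716461, -0.06725400686264038), 0.030073342844843864) [ 0.45827651 -0.0661399   0.05513135]
clamp ((0.6571205258369446, -0.19392243027687073), (0.07776176929473877, 0.04110966622829437), 4.4849700927734375) [ 0.6646311  -0.19331742  0.15215165]
```

View pics/w4.png

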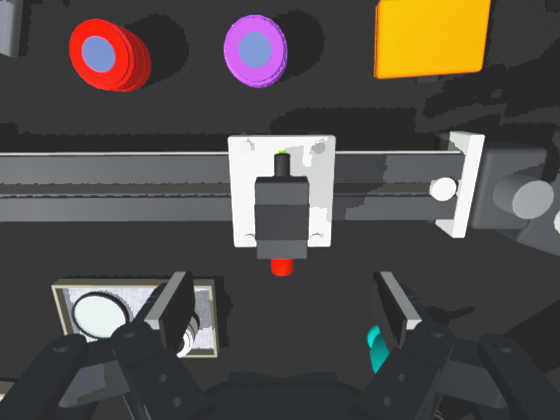

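View pics/top2.png

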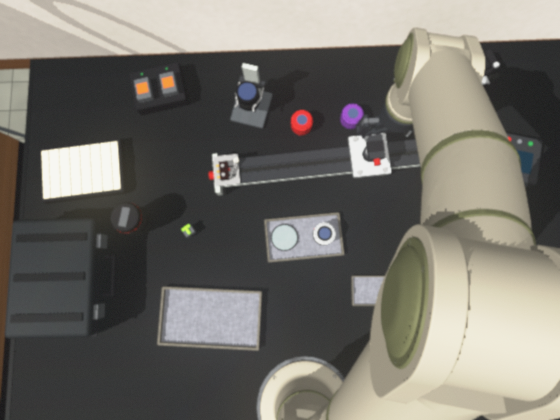

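The converter stands upright in the tray at top (324,234), top at 55 mm, beside the filter. In the wrist view the clamp is centred at (281,215) between the fingers, so I descend and pinch it.

```bash
python3 -m pendant '[[[0,-1,10],0],[[0,-1,30],0],[[0,-1,55],0],[[0,-1,78],0],[[0,-1,94],0],[[0,-1,103],0],[[0,-1,106],0],[[0,-1,106],0],[[0,-1,106],0]]'
python3 -m pendant '[[[0,0,0],0],[[0,0,0],0],[[0,0,0],0],[[0,0,0],0],[[0,0,0],0],[[0,0,0],0],[[0,0,0],0],[[0,0,0],0],[[0,0,0],0],[[0,0,0],0]]' 1 40
python3 - <<'E'
from h import *
p=capture("side"); a=p["color"]
p=capture("top"); W=cloud(p); x,y,z=W[...,0],W[...,1],W[...,2]; c=p["color"].astype(int)
s=np.array([-.0724,.9974]); o=np.array([.667,-.195]); ys=(W[...,:2]-o)@s; xs=(W[...,:2]-o)@np.array([.9974,.0724])
m=(abs(z-.077)<.006)&(abs(xs)<.06)&(abs(ys)<.08); print("plate front/back",np.percentile(ys[m],[1,99]))
k=(abs(xs)<.035)&(ys>.25)&(ys<.47)&(z>.045)
for lo in np.arange(.25,.47,.008):
    q=k&(ys>=lo)&(ys<lo+.008); print(round(lo,3),q.sum(),np.round(np.percentile(z[q],[50,95]),3) if q.any() else 0, c[q].mean(0).round() if q.any() else 0)
E
```

```text
t: 11.35
ee_pos: [0.6669, -0.1946, 0.1218]
ee_rot: [180.0, -0.1, 4.2]
force: [1.2, -0.1, -0.3]
opening: 1.0
grasp_force: 0.0
t: 12.18
ee_pos: [0.6668, -0.1946, 0.1219]
ee_rot: [180.0, -0.0, 4.2]
force: [-2.3, 0.4, 6.2]
opening: 0.456
grasp_force: 40.9
plate front/back [-0.05028355  0.04858154]
0.25 70 [0.054 0.057] [75. 76. 77.]
0.258 71 [0.055 0.058] [76. 76. 78.]
0.266 68 [0.055 0.059] [76. 77. 78.]
0.274 68 [0.055 0.058] [76. 77. 78.]
0.282 71 [0.055 0.059] [75. 76. 78.]
0.29 70 [0.054 0.058] [76. 76. 78.]
0.298 71 [0.055 0.058] [75. 76. 77.]
0.306 70 [0.055 0.057] [75. 76. 77.]
0.314 67 [0.055 0.058] [75. 76. 78.]
0.322 70 [0.054 0.058] [75. 76. 78.]
0.33 68 [0.054 0.059] [75. 76. 77.]
0.338 68 [0.054 0.058] [72. 73. 75.]
0.346 69 [0.054 0.058] [67. 68. 69.]
0.354 82 [0.06  0.076] [140. 139. 135.]
0.362 70 [0.063 0.076] [193. 191. 188.]
0.37 75 [0.063 0.074] [162. 160. 157.]
0.378 87 [0.064 0.081] [139. 132. 129.]
0.386 71 [0.079 0.082] [103.  90.  88.]
0.394 75 [0.08  0.084] [136. 128. 125.]
0.402 63 [0.079 0.083] [138. 128. 122.]
0.41 68 [0.063 0.073] [209. 197. 171.]
0.418 65 [0.062 0.065] [218. 215. 206.]
0.426 15 [0.059 0.061] [211. 183. 178.]
0.434 8 [0.048 0.05 ] [230.  70.  65.]
0.442 2 [0.047 0.049] [200.  59.  54.]
0.45 0 0 0
0.458 0 0 0
0.466 0 0 0
```

```bash
python3 -m pendant '[[[0,-3,0],0],[[0,-10,0],0],[[0,-22,0],0],[[0,-38,0],0],[[0,-56,0],0],[[0,-75,0],0],[[0,-94,0],0],[[0,-113,0],0],[[0,-132,0],0],[[0,-150,0],0]]'
python3 -m pendant '[[[0,-16,0],0],[[0,-32,0],0],[[0,-48,0],0],[[0,-64,0],0],[[0,-80,0],0],[[0,-95,0],0],[[0,-108,0],0],[[0,-118,0],0],[[0,-124,0],0],[[0,-127,0],0]]'
python3 -m pendant '[[[0,-1,0],0],[[0,-2,0],0],[[0,-3,0],0],[[0,-3,0],0]]'
python3 - <<'E'
from h import *
p=capture("wrist"); save(p,"w5")
print(get_obs()["ee_pos"])
E
```

```text
t: 13.12
ee_pos: [0.6553, -0.0469, 0.1218]
ee_rot: [179.8, 0.0, 4.1]
force: [-2.4, -7.6, 7.4]
opening: 0.46
grasp_force: 41.5
t: 13.95
ee_pos: [0.6454, 0.0808, 0.1218]
ee_rot: [179.9, 0.1, 4.1]
force: [-6.0, -7.1, 11.0]
opening: 0.46
grasp_force: 41.8
t: 14.28
ee_pos: [0.6452, 0.0827, 0.1218]
ee_rot: [179.9, 0.1, 4.1]
force: [-6.4, -5.4, 11.6]
opening: 0.461
grasp_force: 41.8
[0.64522437 0.08263505 0.12181938]
```

View pics/w5.png

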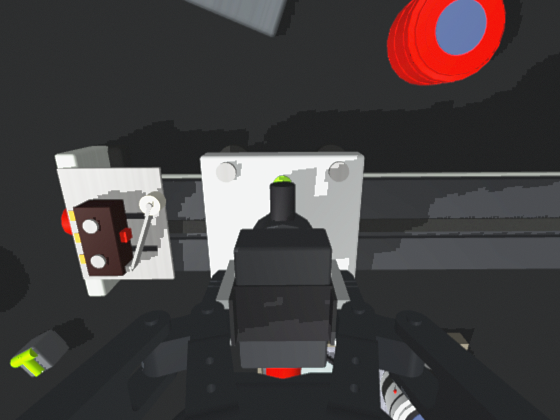

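The wrist view shows the plate's front edge at column 203 and the roller's front at about column 161, still a gap of about 26 mm. The switch and lever are free. I close the gap, then feel for the click.

```bash
python3 -m pendant '[[[-0.3,-4,0],0],[[-0.6,-9,0],0],[[-0.8,-13,0],0],[[-1,-16,0],0],[[-1,-18,0],0],[[-1,-19,0],0]]'
for i in 1 2 3 4 5 6; do python3 -m pendant '[[[0,-0.5,0],0],[[0,-1,0],0]]' | grep -E 'ee_pos|force: \['; done
```

```text
t: 14.83
ee_pos: [0.6438, 0.1017, 0.1218]
ee_rot: [179.9, 0.0, 4.1]
force: [-2.7, -7.3, 9.0]
opening: 0.458
grasp_force: 41.6
ee_pos: [0.6437, 0.1024, 0.1218]
force: [-2.8, -6.4, 8.8]
ee_pos: [0.6436, 0.1033, 0.1218]
force: [-2.8, -6.1, 9.4]
ee_pos: [0.6436, 0.1043, 0.1218]
force: [-4.6, -7.4, 8.7]
ee_pos: [0.6435, 0.1053, 0.1218]
force: [-3.2, -6.6, 9.5]
ee_pos: [0.6434, 0.1063, 0.1218]
force: [-3.6, -6.6, 8.2]
ee_pos: [0.6433, 0.1073, 0.1218]
force: [-2.2, -5.8, 9.9]
```

```bash
for i in 1 2 3 4 5; do python3 -m pendant '[[[0,-0.5,0],0],[[0,-1,0],0]]' | grep -E 'ee_pos|force: \['; done
```

```text
ee_pos: [0.6432, 0.1083, 0.1218]
force: [-3.8, -6.9, 9.9]
ee_pos: [0.6431, 0.1093, 0.1218]
force: [-2.7, -6.2, 8.4]
ee_pos: [0.6431, 0.1102, 0.1218]
force: [-3.0, -6.7, 9.2]
ee_pos: [0.643, 0.111, 0.1218]
force: [-1.8, -8.3, 9.2]
ee_pos: [0.643, 0.1112, 0.1218]
force: [-3.3, -11.0, 9.1]
```

```bash
for i in 1 2 3 4 5 6; do python3 -m pendant '[[[0,-0.5,0],0],[[0,-1,0],0]]' | grep -E 'ee_pos|force: \['; done
```

```text
ee_pos: [0.643, 0.1117, 0.1218]
force: [-2.6, -10.7, 9.1]
ee_pos: [0.6429, 0.1125, 0.1218]
force: [-2.4, -12.2, 9.6]
ee_pos: [0.6428, 0.1132, 0.1218]
force: [-3.4, -12.4, 9.8]
ee_pos: [0.6428, 0.114, 0.1218]
force: [-2.9, -13.8, 9.1]
ee_pos: [0.6427, 0.1148, 0.1218]
force: [-3.3, -12.9, 9.9]
ee_pos: [0.6427, 0.1156, 0.1218]
force: [-2.7, -14.2, 9.4]
```

```bash
for i in 1 2 3; do python3 -m pendant '[[[0,-0.5,0],0],[[0,-1,0],0]]' | grep -E 'ee_pos|force: \['; done
```

```text
ee_pos: [0.6426, 0.1163, 0.1218]
force: [-3.1, -14.4, 9.9]
ee_pos: [0.6426, 0.117, 0.1218]
force: [-2.2, -16.0, 10.0]
ee_pos: [0.6425, 0.1177, 0.1218]
force: [-1.5, -17.3, 9.5]
```

```bash
for i in 1 2; do python3 -m pendant '[[[0,-0.5,0],0],[[0,-0.5,0],0]]' | grep -E 'ee_pos|force: \['; done
```

```text
ee_pos: [0.6425, 0.1183, 0.1218]
force: [-1.7, -15.8, 9.7]
ee_pos: [0.6424, 0.1189, 0.1218]
force: [-2.2, -14.9, 10.2]
```

```bash
for i in 1 2; do python3 -m pendant '[[[0,-0.5,0],0],[[0,-0.5,0],0]]' | grep -E 'ee_pos|force: \['; done
```

```text
ee_pos: [0.6424, 0.1196, 0.1218]
force: [-2.1, -14.0, 9.4]
ee_pos: [0.6423, 0.1206, 0.1218]
force: [-2.6, -13.3, 9.5]
```

```bash
for i in 1 2; do python3 -m pendant '[[[0,-0.5,0],0],[[0,-0.5,0],0]]' | grep -E 'ee_pos|force: \['; done
```

```text
ee_pos: [0.6422, 0.1214, 0.1218]
force: [-2.9, -12.2, 9.5]
ee_pos: [0.6422, 0.1221, 0.1218]
force: [-3.2, -10.5, 9.4]
```

```bash
python3 -m pendant '[[[0,-0.4,0],0],[[0,-0.4,0],0]]' | grep -E 'ee_pos|force: \['
python3 - <<'E'
from h import *
p=capture("wrist"); a=cv2.resize(p["color"][130:320,40:300],None,fx=3,fy=3,interpolation=cv2.INTER_CUBIC); cv2.imwrite("pics/w6.png",a[:,:,::-1])
W=cloud(p); s=np.array([-.0724,.9974]); o=np.array([.667,-.195]); ys=(W[...,:2]-o)@s; xs=(W[...,:2]-o)@np.array([.9974,.0724]);z=W[...,2]
m=(abs(z-.077)<.004)&(xs>.01)&(xs<.05)&(ys>.24)&(ys<.45); print("plate front",np.percentile(ys[m],[1,90,97,99]),m.sum())
m=(z>.079)&(z<.088)&(abs(xs)<.05)&(ys>.36)&(ys<.43); print("switch",np.percentile(ys[m],[2,50,98]))
E
```

```text
ee_pos: [0.6421, 0.1226, 0.1218]
force: [-2.8, -10.7, 10.1]
plate front [0.27066152 0.3749688  0.40111897 0.40767503] 9552
switch [0.38794381 0.39947818 0.41003534]
```

View pics/w6.png

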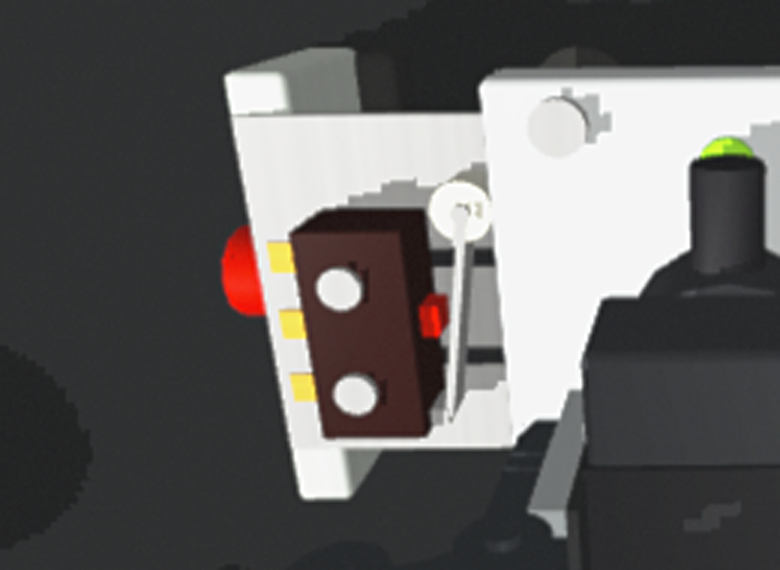

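The lever leans about 10° from the switch face (roller at (460,212), face at (415,300)), about 0.23 rad pressed. The force has also fallen from 17 N to a plateau near 10.5 N. The switch is clicked and not in overtravel. I unload the arm before letting go.

```bash
for i in 1 2; do python3 -m pendant '[[[0,0.5,0],0],[[0,0.5,0],0]]' | grep -E 'ee_pos|force: \['; done
```

```text
ee_pos: [0.6422, 0.1226, 0.1218]
force: [-3.8, -10.0, 9.1]
ee_pos: [0.6421, 0.1226, 0.1218]
force: [-3.6, -8.8, 9.1]
```

```bash
for i in 1 2 3; do python3 -m pendant '[[[0,0.5,0],0],[[0,0.8,0],0],[[0,0.8,0],0]]' | grep -E 'ee_pos|force: \['; done
```

```text
ee_pos: [0.6421, 0.1226, 0.1218]
force: [-2.7, -7.6, 9.9]
ee_pos: [0.6421, 0.1226, 0.1218]
force: [-2.0, -4.3, 9.7]
ee_pos: [0.6422, 0.1225, 0.1218]
force: [-3.0, -3.3, 7.9]
```

```bash
python3 -m pendant '[[[0,0.5,0],0],[[0,0.9,0],0],[[0,0.9,0],0]]' | grep -E 'ee_pos|force: \['
python3 -m pendant '[[[0,0,-0.5],0],[[0,0,-1.5],0],[[0,0,-1.5],0]]' | grep -E 'ee_pos|force: \['
```

```text
ee_pos: [0.6421, 0.1226, 0.1218]
force: [-3.5, -0.2, 7.7]
ee_pos: [0.6421, 0.1225, 0.1219]
force: [1.4, 0.4, -5.2]
```

Nearly unloaded; now open, check and rise.

```bash
python3 -m pendant '[[[0,0,0],0],[[0,0,0],0],[[0,0,0],0],[[0,0,0],0],[[0,0,0],0],[[0,0,0],0],[[0,0,0],0]]' 0
python3 -m pendant '[[[0,0,-8],0],[[0,0,-25],0],[[0,0,-50],0],[[0,0,-80],0],[[0,0,-105],0],[[0,0,-120],0],[[0,0,-125],0],[[0,0,-125],0]]'
python3 - <<'E'
from h import *
p=capture("wrist"); a=cv2.resize(p["color"][100:340,60:380],None,fx=2.4,fy=2.4,interpolation=cv2.INTER_CUBIC); cv2.imwrite("pics/w7.png",a[:,:,::-1])
W=cloud(p); s=np.array([-.0724,.9974]); o=np.array([.667,-.195]); ys=(W[...,:2]-o)@s; xs=(W[...,:2]-o)@np.array([.9974,.0724]);z=W[...,2]
m=(abs(z-.077)<.003)&(xs>.02)&(xs<.052)&(ys>.22)&(ys<.385); print("plate",np.percentile(ys[m],[1,99]),m.sum())
m=(abs(z-.152)<.005)&(abs(xs)<.05)&(ys>.24)&(ys<.4); print("clamp",np.percentile(ys[m],[1,99]))
p=capture("top"); W=cloud(p); x,y,z=W[...,0],W[...,1],W[...,2]
m=(z>.045)&(z<.07)&(np.hypot(x-.457,y+.0655)<.05); print("tele",m.sum(),np.median(W[m],0) if m.any() else 0)
E
```

```text
t: 21.55
ee_pos: [0.6426, 0.1225, 0.1226]
ee_rot: [-180.0, -0.0, 4.1]
force: [-0.4, -0.4, 0.3]
opening: 1.0
grasp_force: 0.0
t: 22.22
ee_pos: [0.6431, 0.1226, 0.2493]
ee_rot: [-180.0, -0.2, 4.1]
force: [0.8, -0.1, -0.4]
opening: 1.003
grasp_force: 0.0
plate [0.27041231 0.37806973] 2795
clamp [0.29939096 0.33887338]
tele 384 [ 0.45841715 -0.06614778  0.05501841]
```

View pics/w7.png

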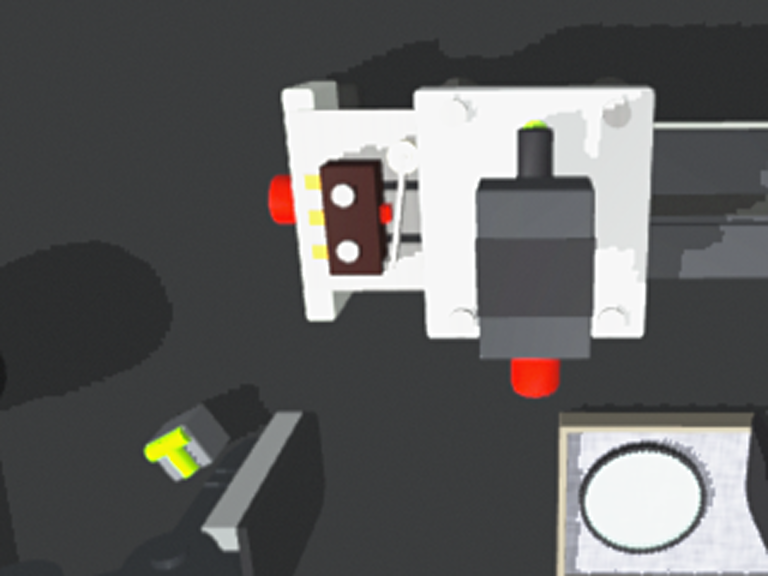

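The plate touches the roller (403,155) with the lever pressed but still standing off the switch face. The carriage travelled 318 mm, about 12 mm past first touch, inside the 8.3–14.2 mm window. The gripper is clear and the converter and filter are in place, so I hand in.

```bash
python3 -c "
from cell import *
print(sign_off())"
```

```text
the job is handed in; nothing more can be done
None
```

The job is handed in: the teleconverter stands upright in the tray beside the filter, and the carriage is at the home end holding the switch clicked, by my measurements about 12 mm past first touch, short of the 14.2 mm overtravel. The arm was clear of everything at about 22 s.

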